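Show the flagged injector to the nozzle camera

TASK

The injector with the red cap dribbled on test: turn the carousel one station, by one of its black knobs, until that injector clicks into the open front place, and draw it up out of its socket. Then hold it in the air before the inspection camera, nozzle pointing straight into the lens along the lens axis with its tip 60 mm from the glass, touching neither the camera nor anything else, and finish while holding it there. Leave the carousel in that detent, the other injectors seated, and the rest of the bench as it is.

Things in the scene. Friction and masses are not known exactly. Their poses are not given: they have to be found in the camera images.
- inj_red: Steel injector with a RED cap, 120 mm long, 260 g, standing nozzle down in a socket at the turntable's left or right station, under the hood. Origin at the nozzle tip, z up its axis to the cap. Grip flats 22 mm apart, facing +y and -y, 57 to 103 mm from the tip (26 mm wide along x). Seated, its tip is 50 mm above the table; it has 2 mm sideways play and leaves the socket after rising 42 mm.
- nozzle_tip (a point): Tip of the red-capped injector (its origin). From the tip up: thin nozzle 7 mm across to 16 mm; nut 19 mm across to 42 mm; collar 30 mm across to 48 mm, its underside on the socket rim; body 25 mm across to 108 mm, a small brass nipple at 53 mm pointing along +x.
- cap_top (a point): Top of the red cap, on the injector's axis 120 mm from the tip, 170 mm above the table when seated. The cap is 18 mm across and 12 mm high.
- inj_a: Injector of the same shape with a blue cap; starts at the station opposite the red one, under the hood. Origin at its nozzle tip, z up to the cap.
- inj_b: Injector of the same shape with a blue cap; starts at the open front station or the rear one. Origin at its nozzle tip, z up to the cap.
- inj_c: Injector of the same shape with a blue cap; starts at the open front station or the rear one. Origin at its nozzle tip, z up to the cap.
- turntable (a joint): Angle of the four-station turntable (plate of 125 mm radius, top 46 mm above the table; white sockets 34 mm across at 85 mm radius, rims at 92 mm), 0 at the start, positive anticlockwise from above, stops at +-2.4. A sprung roller clicks in every 1.571 rad: about 10 N at a knob to leave a detent, then it turns easily; it pulls itself in from within 0.07 rad.
- carousel: Fixed green base, 375 x 320 mm, origin on the table under the turntable axis, z up, -x its open front. Over x from 18 to 170 mm, y from -150 to 150 mm stands a clear hood with steel edges, roof 230 mm up, closed at back and sides: only the front station is open from above. A detent block 50 mm high is on the front edge.
- load_place (a point): Fixed point of the carousel at the open front station, 85 mm in front of the axis (along the carousel's -x), at the height of the socket rim.
- knob_1 (a point): Turning knob 1 of 4, between two stations, turning with the table at 118 mm radius: upright black grip 16 mm across, 95 to 135 mm above the table, on a thinner stem; this point is on its axis, 120 mm up. Starts at the rear left (left is the carousel's +y).
- knob_2 (a point): Turning knob 2 of 4, between two stations, turning with the table at 118 mm radius: upright black grip 16 mm across, 95 to 135 mm above the table, on a thinner stem; this point is on its axis, 120 mm up. Starts at the front left (left is the carousel's +y).
- knob_3 (a point): Turning knob 3 of 4, between two stations, turning with the table at 118 mm radius: upright black grip 16 mm across, 95 to 135 mm above the table, on a thinner stem; this point is on its axis, 120 mm up. Starts at the front right (left is the carousel's +y).
- knob_4 (a point): Turning knob 4 of 4, between two stations, turning with the table at 118 mm radius: upright black grip 16 mm across, 95 to 135 mm above the table, on a thinner stem; this point is on its axis, 120 mm up. Starts at the rear right (left is the carousel's +y).
- camera: Fixed foot of the inspection camera, black plate 130 x 120 mm with two aluminium cheeks 94 mm high, origin on the table under its centre, z up; the lens leans towards its -x.
- cam_head: Camera head: white cube, black barrel and a white ring light 66 mm across. Origin in the middle of the lens glass; z is the viewing direction, straight out of the lens, up and towards the robot's side, 0.60 rad from vertical.
- focus (a point): Focus point: on the lens axis 60 mm in front of the lens glass.
- oil_bottle: Bystander: red squeeze bottle, 54 mm across, 150 mm tall; leave it alone.
- jar: Bystander: amber jar with a black lid, 60 mm across, 90 mm tall; leave it alone.
- spanner: Bystander: open spanner, 190 mm long, lying flat; leave it alone.
Not all that is in view belongs to the job. Leave any green look-alike of the inj_b alone.

How it is judged (in metres and radians):
On the way, in this order (a step that is already met when the one before it is completed fails the run):
1. the carousel has been turned one station and clicked into its detent with the red-capped injector, still seated, in the open front place ((value of joint turntable between 1.5108 and 1.6308 rad or value of joint turntable between -1.6308 and -1.5108 rad) and horizontal distance between inj_red and load_place below 0.012 m and height (world z) of inj_red below 0.058 m and angle between inj_red's own z axis and vertical below 0.15 rad), for 0.2 s.
2. the red-capped injector is held clear above its socket (height (world z) of inj_red above 0.1 m and contact force between the fingers and inj_red above 1 N), for 0.1 s.
At the end, for the whole second after the job is handed in: Red injector held still by the fingers alone, nozzle to the lens: tip within 12 mm of the focus point, axis within 0.15 rad of the lens axis; turntable within 0.06 rad of the detent one station from its start; the blue-capped injectors seated upright (distance between nozzle_tip and focus below 0.012 m and angle between the z axis of inj_red and the z axis of cam_head, either way round below 0.15 rad and z of cap_top in the frame of cam_head above 0.12 m and height (world z) of nozzle_tip above 0.12 m and linear speed of inj_red below 0.015 m/s and contact force between the fingers and inj_red above 1 N and contact force between inj_red and camera below 0.2 N and contact force between inj_red and carousel below 0.2 N and (value of joint turntable between 1.5108 and 1.6308 rad or value of joint turntable between -1.6308 and -1.5108 rad) and angle between each of inj_a, inj_b, inj_c's own z axis and vertical below 0.15 rad and height (world z) of inj_a between 0.044 and 0.058 m and height (world z) of inj_b between 0.044 and 0.058 m and height (world z) of inj_c between 0.044 and 0.058 m); the arm keeps its last pose, push and grip.
It fails at once if the red-capped injector touches the camera (contact force between inj_red and camera above 1 N).
It fails at once if the robot pushes against the camera (contact force between any of the arm, the fingers and camera above 5 N).
It fails at once if a blue-capped injector is lifted out or tipped (height (world z) of any of inj_a, inj_b, inj_c above 0.08 m or angle between any of inj_a, inj_b, inj_c's own z axis and vertical above 0.35 rad).
It fails at once if a bystander on the bench is moved more than 30 mm (distance of any of oil_bottle, jar, spanner from where it was at the start of the episode above 0.03 m).
It also fails if it takes over 48 s, if anything falls off the work surface, if the arm or the gripper's body presses on something with over 40 N, if the wrist force passes 120 N, or if a joint passes its speed limit or range.

ROBOT

A 6-joint arm with a two-finger parallel gripper is mounted at the origin on the work surface. World frame = base frame: x ahead of the robot, y to its left, z up, the work surface at z = 0. Lengths are in m, angles in degrees, forces in N, time in s.
With the tool pointing down it reaches from about 0.35 to 0.85 m from the base axis. Payload 8.1 kg.
Tool frame: the origin (TCP) lies midway between the tips of the shut fingers; the grasp point (between the pads) lies 19 mm behind it (r.grip_depth is the distance from the TCP to the grasp point, in m); z points along the fingers, y is the line along which they close (so a half turn about z gives the same grasp; the last joint's range is limited). The gripper opens to 85 mm and grips with 20 to 120 N. Pads are 22 mm wide; open, the fingers measure 114 mm over their backs; the gripper's body (76 mm by 85 mm) begins 54 mm behind the grasp point. The pads swing forward as they close: fully open they stand 13 mm farther back than shut.
Start: joints at [58.82, 7.471, 85.268, -0, 87.261, -4.893], TCP at [0.266, 0.538, 0.231] pointing down, gripper open.
Joint ranges: [-169.43, 169.43], [-51.17, 129.36], [1.28, 143.12], [-76.62, 256.62], [0, 156.53], [-152.29, 152.29]. Speed limits (degrees/s): [136.94, 136.94, 159.86, 180, 180, 180].

INTERFACE

Orientations are given as [roll, pitch, yaw] about the fixed x, y, z axes, in that order (R = Rz(yaw) Ry(pitch) Rx(roll)).
In Python, from cell import r gives the robot as it stands.
- The arm moves only by the shell command python3 -m creep 'ROWS'. ROWS is JSON, a list that holds one entry, the list of rows, each a list of 7 numbers: the shift along the tool's x, y, z in cm, then the turn, a rotation vector about the tool's x, y, z in rad, then the closure in counts, from 0 (fully open) to 255 (shut). A call has 1 to 12 rows; each row is the pose to reach, as a shift and turn from the pose commanded when the call began, along the tool's axes at that moment; what a row does not reach only later rows make up. A row lasts 1/12 s, in which the tool goes at most 41.7 mm and 7.16 degrees, less where a joint would pass 70% of its speed; a pose out of reach is approached as far as the arm can. A call with a gripper value outside its range is refused whole. The fingers move at their own pace and stop on an object; the grip force is fixed at half the most. Time passes only in rows, so rows that repeat a pose let the fingers close. It gives the time, the measured TCP pose, the force, the opening and the grip force at its end, in the units of the state.
- r.read_state(): the state, without advancing time (a new reading comes with each control period).
- r.capture(name): name is "side" or "top"; returns a dict with "frame" (420x560x3 uint8, red, green, blue), "range_z" (420x560 float32, m along the optical axis (not along the pixel's ray), 0 where there is no reading), "fx", "fy", "cx", "cy" (pixels), "k1" (the pictures are not rectified: a ray, as slopes to the right and down, at radius r is drawn at 1 + k1 r^2 times it, then the intrinsics apply), "extrinsics" (4x4, takes a point from camera to world coordinates). Camera axes: x right, y up, looking along -z (the intrinsics and any distortion apply to the point x, -y, -z); pixel columns grow to the right and rows downward; lengths in m; the calibration is good to about 2 mm. A picture is of the moment at which its call begins.
- r.close_job(): hands the job in; it is judged then, once.
The state is a dict: "time": time; "joint_pos": joint angles; "joint_velocities": joint speeds; "joint_efforts": joint torques, N m; "position": TCP position; "eef_rot": TCP orientation; "force": force on the tool from outside, world axes, zero at the start; "moment": the same for the moment, N m; "width": finger opening in m; "grasp_force": force on a finger pad.
Only numpy, scipy, OpenCV 4.12 (cv2) and the standard library are available. Lean on these libraries where they do the work, as an engineer would, in place of code of your own. Each camera call takes 0.05 s, during which the arm holds its last target. There are 200 camera calls.

## Working session

There is one attempt and no reset: what is moved stays moved. The work goes in short steps, Python scripts to look and compute and a shell command to move; the robot and the scene stay as the last step left them, time stands still between calls to the robot, and variables do not carry over. Pictures are saved under pics/ and viewed, at most 10 in all, crops included, and the job is handed in when it is done.

```bash
ls; mkdir -p pics; cat > h.py <<'E'
import numpy as np, cv2
from cell import r
def save(c,n): cv2.imwrite(n,c["frame"][:,:,::-1])
def K(c): return np.array([[c["fx"],0,c["cx"]],[0,c["fy"],c["cy"]],[0,0,1]])
def ray(c,u,v):
    p=np.array([(u-c["cx"])/c["fx"],(v-c["cy"])/c["fy"]]); q=p.copy()
    for _ in range(20): q=p/(1+c["k1"]*(q@q))
    E=np.array(c["extrinsics"]); d=E[:3,:3]@np.array([q[0],-q[1],-1]); return E[:3,3],d
def plane(c,u,v,z):
    o,d=ray(c,u,v); return o+d*(z-o[2])/d[2]
def pt(c,u,v):
    o,d=ray(c,u,v); return o+d*c["range_z"][int(v),int(u)]
def tri(a,b):
    (o1,d1),(o2,d2)=a,b
    s=np.linalg.lstsq(np.c_[d1,-d2],o2-o1,rcond=None)[0]
    p,q=o1+d1*s[0],o2+d2*s[1]; return (p+q)/2,np.linalg.norm(p-q)
def proj(c,P):
    E=np.array(c["extrinsics"]); q=E[:3,:3].T@(np.array(P)-E[:3,3]); s=np.array([q[0],-q[1]])/-q[2]
    s=s*(1+c["k1"]*(s@s)); return [s[0]*c["fx"]+c["cx"],s[1]*c["fy"]+c["cy"]]
E
python3 - <<'E'
from h import *
for n in("side","top"):
    c=r.capture(n); save(c,f"pics/{n}0.png"); print(n,c["fx"],c["cx"],c["cy"],c["k1"],np.round(c["extrinsics"],3).tolist())
print(r.read_state())
E
```

```text
pics
side 521.4392967740981 279.06400048379993 211.40264119160875 -0.004565510021448395 [[0.731, 0.443, -0.519, -0.303], [-0.682, 0.496, -0.537, -0.742], [0.019, 0.747, 0.665, 1.133], [0.0, 0.0, 0.0, 1.0]]
top 487.53588935813514 277.1701129505761 211.84487417685068 0.00026526751275122973 [[-0.009, 0.998, -0.065, 0.391], [-1.0, -0.009, 0.01, 0.08], [0.009, 0.065, 0.998, 1.614], [0.0, 0.0, 0.0, 1.0]]
{'time': 0.1, 'joint_pos': array([ 5.88188645e+01,  7.51208945e+00,  8.53246989e+01,  5.71230324e-04,
        8.72612518e+01, -4.89189463e+00]), 'joint_velocities': array([-0.15460439, -0.09503325, -0.11851814, -0.01993928,  0.10847531,
        0.10009357]), 'joint_efforts': array([ 9.39305319e-04, -5.70958292e+01, -5.01938546e+01, -2.53840508e-04,
        8.35429440e-03,  5.93420464e-05]), 'position': array([0.26544458, 0.53752428, 0.23031979]), 'eef_rot': array([-1.79902366e+02, -8.92891828e-03,  1.53710724e+02]), 'force': array([-0.01218896, -0.47512844, -0.89123072]), 'moment': array([-0.02603949, -0.07861139,  0.01580732]), 'grasp_force': 0.0, 'width': 0.08544239751561984}
```

View pics/side0.png

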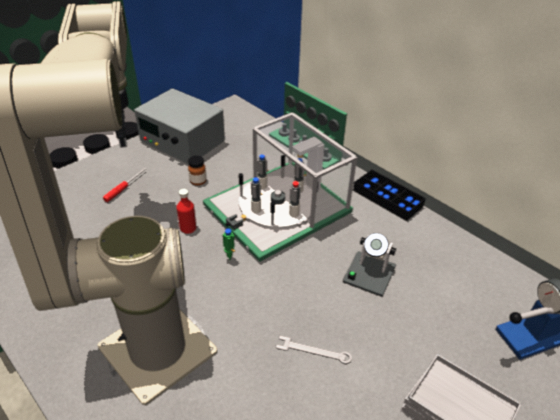

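View pics/top0.png

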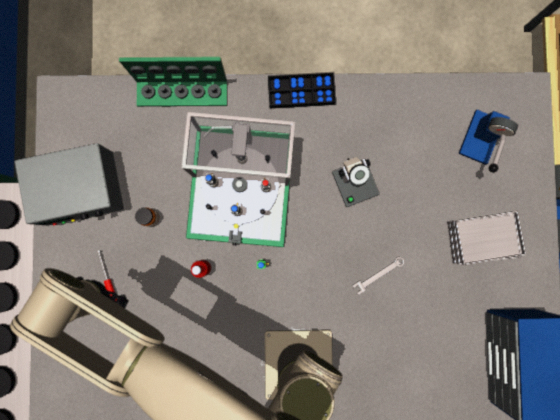

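Top view: red cap at (265,184), blue caps at (210,180) and (235,209), table hub at (239,185), front knobs at (208,207) and (262,212), lens ring at (360,174), jar at (147,216) and bottle at (200,269). Lookalikes for the red injector are the red bottle (200,269), the red screwdriver (108,287) and the green-bodied injector (263,263). By the description, the red cap at (265,184), on the right station, is the one I want. I'll check it in enlarged crops.

```bash
python3 - <<'E'
from h import *
t=r.capture("top");s=r.capture("side")
f=lambda c,x,y,w,h:cv2.resize(c["frame"][y:y+h,x:x+w,::-1],None,fx=4,fy=4,interpolation=cv2.INTER_CUBIC)
a=np.zeros((600,800,3),np.uint8)
a[:600,:480]=f(t,180,110,120,150)
a[:320,480:]=f(t,320,145,80,80)
a[320:600,480:]=f(s,340,220,80,70)
cv2.imwrite("pics/crop1.png",a)
cv2.imwrite("pics/crop2.png",f(s,200,110,160,150))
hsv=lambda c:cv2.cvtColor(c["frame"],cv2.COLOR_RGB2HSV)
def comps(c,m,lo,box):
    x0,y0,x1,y1=box; k=np.zeros_like(m);k[y0:y1,x0:x1]=m[y0:y1,x0:x1]
    n,_,st,ce=cv2.connectedComponentsWithStats(k,connectivity=8)
    return [(st[i,4],*np.round(ce[i],1)) for i in range(1,n) if st[i,4]>=lo]
for n,c,b in(("top",t,(180,110,300,250)),("side",s,(200,110,360,260))):
    h=hsv(c); H,S,V=h[...,0],h[...,1],h[...,2]
    print(n,"red",comps(c,(((H<8)|(H>172))&(S>140)&(V>80)).astype(np.uint8),5,b))
    print(n,"blue",comps(c,((H>100)&(H<125)&(S>140)&(V>60)).astype(np.uint8),5,b))
    print(n,"black",comps(c,(V<50).astype(np.uint8),5,b))
    print(n,"white",comps(c,((V>215)&(S<40)).astype(np.uint8),20,(320,145,400,225) if n=="top" else (340,220,420,290)))
E
```

```text
top red [(np.int32(25), np.float64(265.0), np.float64(182.4))]
top blue [(np.int32(28), np.float64(208.6), np.float64(177.2)), (np.int32(24), np.float64(234.1), np.float64(208.1))]
top black [(np.int32(19), np.float64(213.8), np.float64(153.3)), (np.int32(14), np.float64(267.1), np.float64(157.9)), (np.int32(22), np.float64(191.0), np.float64(172.5)), (np.int32(14), np.float64(213.8), np.float64(180.4)), (np.int32(9), np.float64(286.9), np.float64(180.4)), (np.int32(7), np.float64(209.7), np.float64(207.1))]
top white [(np.int32(111), np.float64(359.1), np.float64(174.5))]
side red [(np.int32(30), np.float64(295.3), np.float64(183.5))]
side blue [(np.int32(92), np.float64(275.2), np.float64(112.2)), (np.int32(18), np.float64(261.5), np.float64(156.8)), (np.int32(22), np.float64(255.2), np.float64(179.7)), (np.int32(33), np.float64(227.8), np.float64(230.9))]
side black [(np.int32(282), np.float64(320.1), np.float64(119.5)), (np.int32(33), np.float64(201.0), np.float64(160.9)), (np.int32(25), np.float64(282.7), np.float64(160.7)), (np.int32(40), np.float64(263.0), np.float64(169.8)), (np.int32(40), np.float64(299.5), np.float64(175.0)), (np.int32(29), np.float64(240.7), np.float64(179.1)), (np.int32(68), np.float64(356.9), np.float64(186.0)), (np.int32(48), np.float64(256.6), np.float64(193.4)), (np.int32(32), np.float64(296.3), np.float64(198.2)), (np.int32(59), np.float64(274.7), np.float64(203.9)), (np.int32(6), np.float64(232.0), np.float64(218.3)), (np.int32(52), np.float64(233.2), np.float64(224.7))]
side white [(np.int32(278), np.float64(375.8), np.float64(243.9))]
```

View pics/crop1.png

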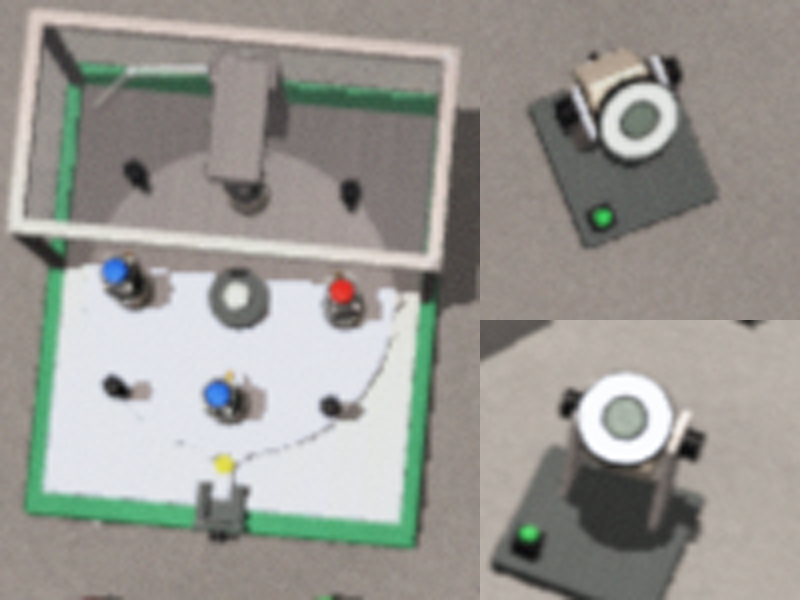

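View pics/crop2.png

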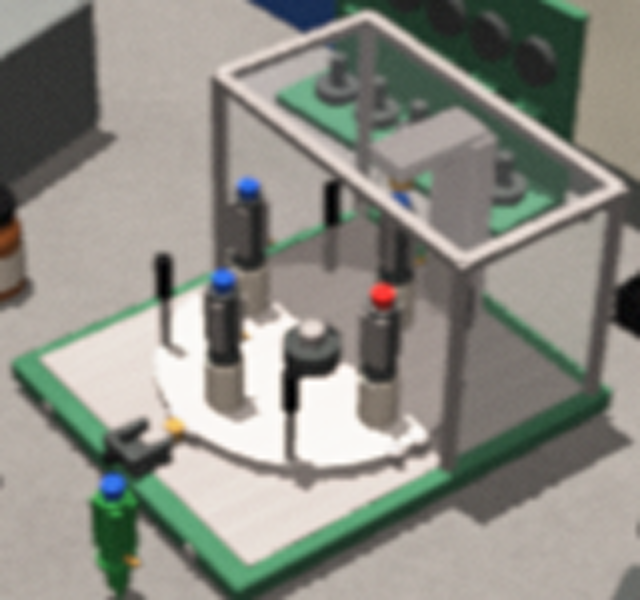

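Red cap confirmed on the right station, with the open front station at lower centre. So the table turns clockwise (−90°), using knob_3 at top px (262.7,211.7), side px (272.7,201.5).

```bash
python3 - <<'E'
from h import *
t=r.capture("top");s=r.capture("side")
P={}
for n,a,b in (("red",(265,182.4),(295.3,183.5)),("blueL",(208.6,177.2),(261.5,156.8)),("blueF",(234.1,208.1),(255.2,179.7)),
  ("knob3top",(262.4,211.2),(272.7,201.2)),("knob2top",(208,206),(241,174.7)),("hubtop",(239,183.5),(277.8,191.8)),("lens",(359.4,174.7),(376,244))):
    p,e=tri(ray(t,*a),ray(s,*b)); P[n]=p; print(n,p.round(4),round(e,4))
c=(P["red"]+P["blueL"])/2; print("axis from caps",c[:2]); d=P["blueL"]-P["red"]; print("yaw(left=+y)",np.degrees(np.arctan2(-d[0],d[1])))
# base outline corners at z~0.02 from top
for u,v in((25,512),(413,545)): print("front corner",plane(t,180+u/4,110+v/4,0.01).round(3))
# camera foot corners
for u,v in((530,105),(588,248),(718,195)): print("foot",plane(t,320+(u-480)/4,145+v/4,0.01).round(4))
# ring plane from depth
for c in(t,s):
    m=(c["frame"].min(2)>190); q=[]
    u0,v0=(359.4,174.7) if c is t else (376,244)
    for v in range(int(v0)-13,int(v0)+14):
        for u in range(int(u0)-13,int(u0)+14):
            if m[v,u] and c["range_z"][v,u]>0: q.append(pt(c,u,v))
    q=np.array(q); med=np.median(q,0); q=q[np.linalg.norm(q-med,axis=1)<.05]
    for _ in range(3):
        m0=q.mean(0); n=np.linalg.svd(q-m0)[2][2]; n*=np.sign(n[2]); e=np.abs((q-m0)@n); q=q[e<max(.004,1.5*np.median(e))]
    print("ring",len(q),m0.round(4),n.round(3),"lean",np.arccos(n[2]),"az",np.degrees(np.arctan2(n[1],n[0])))
    print(" lens depth pt",pt(c,u0,v0).round(4))
E
```

```text
red [0.5744 0.1011 0.1634] 0.0008
blueL [0.591  0.2704 0.1617] 0.0024
blueF [0.4977 0.1941 0.1631] 0.0017
knob3top [0.4904 0.1096 0.1364] 0.0006
knob2top [0.508  0.2756 0.1296] 0.0001
hubtop [0.5828 0.1848 0.0751] 0.0004
lens [ 0.6034 -0.1924  0.1089] 0.0001
axis from caps [0.58271484 0.18574004]
yaw(left=+y) -5.61075740083717
front corner [0.413 0.363 0.01 ]
front corner [0.383 0.045 0.01 ]
foot [ 0.6295 -0.1212  0.01  ]
foot [ 0.5102 -0.1671  0.01  ]
foot [ 0.5533 -0.2757  0.01  ]
ring 112 [ 0.6015 -0.1941  0.1095] [-0.492 -0.193  0.849] lean 0.5567338029745421 az -158.60601480560342
 lens depth pt [ 0.6024 -0.1912  0.1157]
ring 222 [ 0.6015 -0.192   0.1109] [-0.511 -0.208  0.834] lean 0.5849099368884892 az -157.85760652417213
 lens depth pt [ 0.602  -0.1932  0.1104]
```

```bash
cat >> h.py <<'E'
from scipy.spatial.transform import Rotation as Ro
AX=np.array([0.583,0.1855]); YAW=np.radians(-5.6)
def down(yaw): return Ro.from_euler("xyz",[180,0,yaw],degrees=True)
def rel(p,R,p0=None,R0=None):
    st=r.read_state(); p0=st["position"] if p0 is None else p0; R0=Ro.from_euler("xyz",st["eef_rot"],degrees=True) if R0 is None else R0
    return (R0.inv().apply(np.array(p)-p0)*100).round(2),(R0.inv()*R).as_rotvec().round(3)
def rad(a,rr=.118): # carousel angle deg
    a=np.radians(a)+YAW; return AX+rr*np.array([np.cos(a),np.sin(a)])
E
python3 - <<'E'
from h import *
p=rad(-135); print(p); print(*rel([*p,.26],down(-140.6)))
E
```

```text
[0.49181744 0.1106018 ]
[-39.2  -28.29  -2.89] [-1.000e-03 -0.000e+00 -1.146e+00]
```

```bash
python3 -m creep '[[[-5,-3.5,-3,0,0,-0.1,0],[-8,-5.8,-3,0,0,-0.2,0],[-11,-8,-3,0,0,-0.3,0],[-14,-10,-3,0,0,-0.4,0],[-17,-12.3,-3,0,0,-0.5,0],[-20,-14.5,-3,0,0,-0.6,0],[-23.5,-17,-3,0,0,-0.7,0],[-27,-19.5,-3,0,0,-0.8,0],[-30,-21.7,-3,0,0,-0.9,0],[-33,-23.8,-3,0,0,-1,0],[-36,-26,-3,0,0,-1.1,0],[-39.2,-28.3,-3,0,0,-1.146,0]]]'
python3 -m creep '[[[0,0,0,0,0,0,0],[0,0,0,0,0,0,0],[0,0,0,0,0,0,0]]]'
python3 - <<'E'
from h import *
t=r.capture("top");s=r.capture("side");save(t,"pics/t2.png")
cv2.imwrite("pics/k2.png",np.hstack([cv2.resize(c["frame"][y:y+150,x:x+100,::-1],None,fx=4,fy=4,interpolation=cv2.INTER_CUBIC) for c,x,y in((t,210,150),(s,220,120))]))
print(r.read_state()["joint_pos"].round(1)); p=rad(-135); print(*rel([*p,.105],down(-140.6)))
E
```

```text
time: 1.3
position: [0.4923, 0.1089, 0.2615]
eef_rot: [-180.0, 0.0, -140.3]
force: [1.0, 0.3, -0.5]
width: 0.0854
grasp_force: 0.0
time: 1.55
position: [0.4917, 0.1107, 0.2612]
eef_rot: [180.0, -0.0, -140.7]
force: [-0.9, 0.1, 0.2]
width: 0.0855
grasp_force: 0.0
[   7.    -8.2   97.7    0.    90.4 -122.5]
[ 0.04 -0.12 15.63] [0. 0. 0.]
```

View pics/k2.png

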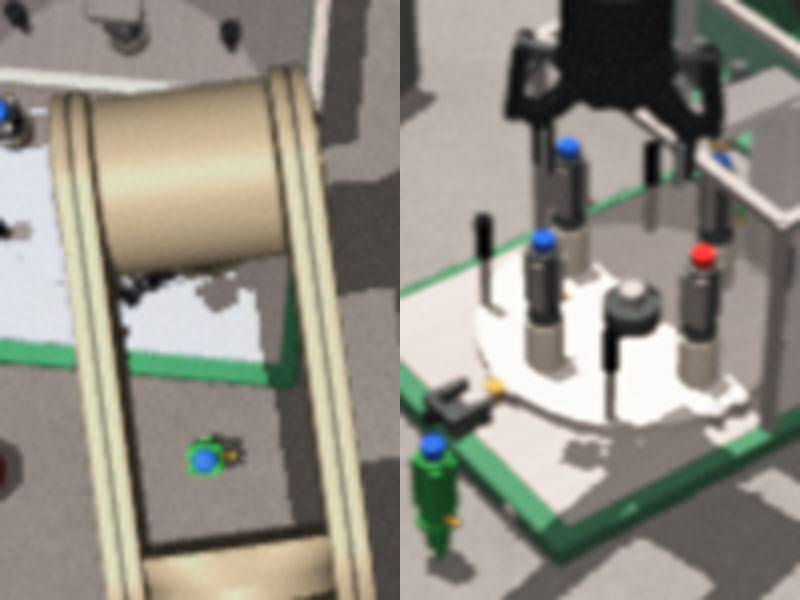

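The gripper hangs above knob_3 (side crop (610,330)), and nothing is in the way below it. Descending and closing.

```bash
python3 -m creep '[[[0,-0.1,3,0,0,0,0],[0,-0.1,6,0,0,0,0],[0,-0.1,9,0,0,0,0],[0,-0.1,12,0,0,0,0],[0,-0.1,14,0,0,0,0],[0,-0.1,15.6,0,0,0,0],[0,-0.1,15.6,0,0,0,130],[0,-0.1,15.6,0,0,0,200],[0,-0.1,15.6,0,0,0,255],[0,-0.1,15.6,0,0,0,255],[0,-0.1,15.6,0,0,0,255],[0,-0.1,15.6,0,0,0,255]]]'
python3 - <<'E'
from h import *
st=r.read_state();p=st["position"];R=Ro.from_euler("xyz",st["eef_rot"],degrees=True)
print(p,st["width"],st["force"],rad(-135))
# rows along arc, -90 deg
a0=-135
for k in range(1,25):
    d=-90*k/24; q=rad(a0+d)-rad(a0); print(k,*rel(p+[*q,0],Ro.from_euler("z",d,degrees=True)*R,p,R))
E
```

```text
time: 2.65
position: [0.4924, 0.1114, 0.107]
eef_rot: [179.9, 0.1, -140.6]
force: [-7.6, 2.3, 10.9]
width: 0.0146
grasp_force: 58.5
[0.4924341  0.11139064 0.10697292] 0.014626235365819095 [-7.63940371  2.31762019 10.86646432] [0.49181744 0.1106018 ]
1 [-0.02  0.77  0.  ] [ 0.    -0.     0.065]
2 [-0.1   1.54  0.  ] [ 0.    -0.     0.131]
3 [-0.23  2.3   0.01] [ 0.    -0.     0.196]
4 [-0.4   3.05  0.01] [ 0.    -0.001  0.262]
5 [-0.62  3.79  0.01] [ 0.001 -0.001  0.327]
6 [-0.9   4.52  0.01] [ 0.001 -0.001  0.393]
7 [-1.21  5.22  0.01] [ 0.001 -0.001  0.458]
8 [-1.58  5.9   0.02] [ 0.001 -0.001  0.524]
9 [-1.99  6.56  0.02] [ 0.001 -0.001  0.589]
10 [-2.44  7.18  0.02] [ 0.001 -0.001  0.654]
11 [-2.93  7.78  0.02] [ 0.001 -0.002  0.72 ]
12 [-3.45  8.35  0.02] [ 0.001 -0.002  0.785]
13 [-4.02  8.87  0.03] [ 0.002 -0.002  0.851]
14 [-4.61  9.36  0.03] [ 0.002 -0.002  0.916]
15 [-5.24  9.81  0.03] [ 0.002 -0.002  0.982]
16 [-5.9  10.22  0.03] [ 0.002 -0.002  1.047]
17 [-6.58 10.59  0.03] [ 0.002 -0.002  1.113]
18 [-7.28 10.9   0.04] [ 0.002 -0.003  1.178]
19 [-8.   11.18  0.04] [ 0.002 -0.003  1.244]
20 [-8.74 11.4   0.04] [ 0.002 -0.003  1.309]
21 [-9.49 11.58  0.04] [ 0.003 -0.003  1.374]
22 [-10.26  11.7    0.04] [ 0.003 -0.003  1.44 ]
23 [-11.02  11.78   0.05] [ 0.003 -0.003  1.505]
24 [-11.8   11.8    0.05] [ 0.003 -0.003  1.571]
```

```bash
python3 -m creep '[[[0,0.75,0,0,0,0.065,255],[-0.1,1.55,0,0,0,0.13,255],[-0.25,2.3,0,0,0,0.195,255],[-0.4,3.05,0,0,0,0.26,255],[-0.6,3.8,0,0,0,0.325,255],[-0.9,4.5,0,0,0,0.39,255],[-1.2,5.2,0,0,0,0.46,255],[-1.6,5.9,0,0,0,0.525,255],[-2,6.55,0,0,0,0.59,255],[-2.45,7.2,0,0,0,0.655,255],[-2.95,7.8,0,0,0,0.72,255],[-3.45,8.35,0,0,0,0.785,255]]]'
python3 - <<'E'
from h import *
st=r.read_state();p=st["position"];R=Ro.from_euler("xyz",st["eef_rot"],degrees=True)
a=np.degrees(np.arctan2(p[1]-AX[1],p[0]-AX[0])-YAW);print(a,np.hypot(*(p[:2]-AX)),rad(180),rad(135),st["joint_pos"].round(1))
print(rel([*rad(135),p[2]],down(129.4)))
E
```

```text
time: 3.65
position: [0.4668, 0.1954, 0.107]
eef_rot: [-179.9, 0.1, 174.1]
force: [-3.3, -8.8, 9.0]
width: 0.0143
grasp_force: 61.3
180.7382211901283 0.11660605963634448 [0.46556317 0.19701478] [0.5081018  0.27668256] [ 1.70e+01 -1.60e+00  1.08e+02 -1.00e-01  7.36e+01 -6.71e+01]
(array([-3.28,  8.51, -0.01]), array([-0.001,  0.002,  0.781]))
```

```bash
python3 -m creep '[[[0,0.75,0,0,0,0.065,255],[-0.1,1.55,0,0,0,0.13,255],[-0.25,2.3,0,0,0,0.195,255],[-0.4,3.05,0,0,0,0.26,255],[-0.6,3.8,0,0,0,0.325,255],[-0.9,4.5,0,0,0,0.39,255],[-1.2,5.2,0,0,0,0.46,255],[-1.6,5.9,0,0,0,0.525,255],[-2,6.55,0,0,0,0.59,255],[-2.45,7.2,0,0,0,0.655,255],[-2.95,7.8,0,0,0,0.72,255],[-3.45,8.35,0,0,0,0.785,255]]]'
python3 -m creep '[[[0,0,0,0,0,0,255],[0,0,0,0,0,0,255],[0,0,0,0,0,0,120],[0,0,0,0,0,0,0],[0,0,0,0,0,0,0],[0,0,0,0,0,0,0],[0,0,0,0,0,0,0],[0,0,0,0,0,0,0]]]'
python3 - <<'E'
from h import *
st=r.read_state();p=st["position"]
print(np.degrees(np.arctan2(p[1]-AX[1],p[0]-AX[0])-YAW),np.hypot(*(p[:2]-AX)),st["joint_pos"].round(1))
print(rad(180,.085),rel([*rad(180,.085),.26],down(84.4)))
E
```

```text
time: 4.65
position: [0.5092, 0.2749, 0.1069]
eef_rot: [-179.9, 0.1, 129.2]
force: [-25.5, -27.9, 17.1]
width: 0.0141
grasp_force: 63.4
time: 5.32
position: [0.5086, 0.2761, 0.1053]
eef_rot: [180.0, -0.0, 129.4]
force: [-1.0, -0.5, 0.3]
width: 0.0843
grasp_force: 0.0
134.97510656201143 0.11720008074027807 [ 23.4   9.6  96.4   0.   74.  -16. ]
[0.49840567 0.19379455] (array([ -5.71,  -6.02, -15.47]), array([ 0.   , -0.   ,  0.786]))
```

```bash
python3 -m creep '[[[0,0,-3,0,0,0,0],[0,0,-6,0,0,0,0],[0,0,-9,0,0,0,0],[0,0,-12,0,0,0,0],[0,0,-14,0,0,0,0],[0,0,-15.5,0,0,0,0],[0,5,-16,0,0,0,0],[0,9,-16,0,0,0,0],[0,12,-16,0,0,0,0],[0,12,-16,0,0,0,0],[0,12,-16,0,0,0,0]]]'
python3 - <<'E'
from h import *
t=r.capture("top");s=r.capture("side")
cv2.imwrite("pics/k3.png",np.hstack([cv2.resize(c["frame"][y:y+150,x:x+100,::-1],None,fx=4,fy=4,interpolation=cv2.INTER_CUBIC) for c,x,y in((t,190,130),(s,220,120))]))
P=[]
for c,b in((t,(180,110,300,250)),(s,(200,130,360,260))):
    H,S,V=cv2.split(cv2.cvtColor(c["frame"],cv2.COLOR_RGB2HSV)); m=((H<8)|(H>172))&(S>140)&(V>80)
    v,u=np.nonzero(m[b[1]:b[3],b[0]:b[2]]); P.append((u.mean()+b[0],v.mean()+b[1])); print(len(u),P[-1])
print(tri(ray(t,*P[0]),ray(s,*P[1])),rad(180,.085))
E
```

```text
time: 6.23
position: [0.6016, 0.3529, 0.2614]
eef_rot: [-179.7, -0.1, 129.5]
force: [-1.0, 0.2, -0.5]
width: 0.0853
grasp_force: 0.0
24 (np.float64(234.08333333333334), np.float64(208.08333333333331))
31 (np.float64(255.4193548387097), np.float64(179.4516129032258))
(array([0.49796847, 0.19382508, 0.16408853]), np.float64(0.0010541116360518075)) [0.49840567 0.19379455]
```

View pics/k3.png

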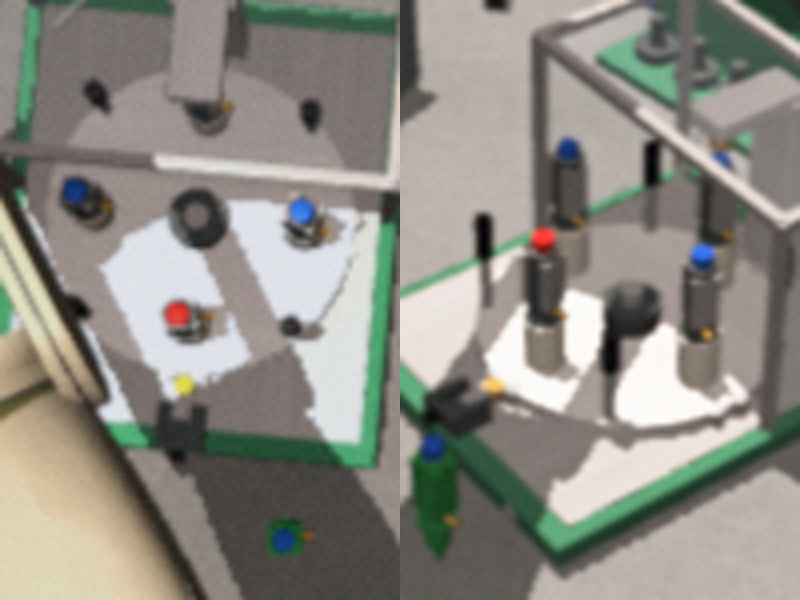

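Red injector now stands at the front station (top crop (178,314)), seated, knobs back on the diagonals, nipple pointing right (−y). So its flats face the carousel's ±x and tool y goes along that.

```bash
python3 - <<'E'
from h import *
t=r.capture("top"); q=plane(t,190+208/4,130+317/4,.103); print(q, np.degrees(np.arctan2(*(q[:2]-[.498,.194])[::-1])))
s=r.read_state(); print(s["position"],rel([.4982,.1938,.27],down(84.4)))
E
```

```text
[0.49904478 0.17373348 0.103     ] -87.04890707612735
[0.60096357 0.35183408 0.26608104] (array([ -5.68, -17.97,  -0.4 ]), array([ 0.001, -0.   ,  0.786]))
```

```bash
python3 -m creep '[[[-0.5,-2,-0.4,0,0,0.08,0],[-1,-4,-0.4,0,0,0.16,0],[-1.7,-6,-0.4,0,0,0.24,0],[-2.4,-8,-0.4,0,0,0.33,0],[-3,-10,-0.4,0,0,0.42,0],[-3.6,-12,-0.4,0,0,0.51,0],[-4.3,-14,-0.4,0,0,0.6,0],[-5,-16,-0.4,0,0,0.69,0],[-5.7,-18,-0.4,0,0,0.786,0],[-5.7,-18,-0.4,0,0,0.786,0],[-5.7,-18,-0.4,0,0,0.786,0],[-5.7,-18,-0.4,0,0,0.786,0]]]'
python3 - <<'E'
from h import *
print(r.read_state()["position"],rel([.4982,.1938,.111],down(84.4)))
E
```

```text
time: 7.38
position: [0.4985, 0.1939, 0.2707]
eef_rot: [179.8, -0.1, 84.5]
force: [-0.3, 0.3, -0.1]
width: 0.0854
grasp_force: 0.0
[0.49845296 0.19391256 0.27071944] (array([-0.04, -0.07, 15.97]), array([ 0.003, -0.001,  0.001]))
```

```bash
python3 -m creep '[[[0,0,3,0,0,0,0],[0,0,6,0,0,0,0],[0,0,9,0,0,0,0],[0,0,11.5,0,0,0,0],[0,0,13.5,0,0,0,0],[0,0,15,0,0,0,0],[0,0,16,0,0,0,0],[0,0,16,0,0,0,120],[0,0,16,0,0,0,180],[0,0,16,0,0,0,255],[0,0,16,0,0,0,255],[0,0,16,0,0,0,255]]]'
python3 -m creep '[[[0,0,0,0,0,0,255],[0,0,0,0,0,0,255],[0,0,0,0,0,0,255]]]'
```

```text
time: 8.38
position: [0.4993, 0.1943, 0.1107]
eef_rot: [179.9, -0.1, 84.4]
force: [-0.4, 0.7, 0.2]
width: 0.0257
grasp_force: 1.8
time: 8.63
position: [0.4993, 0.1947, 0.1109]
eef_rot: [179.9, -0.1, 84.4]
force: [-2.5, 1.9, 6.2]
width: 0.0218
grasp_force: 58.0
```

Width is 21.8 mm, so the pads are on the flats. Lifting.

```bash
python3 -m creep '[[[0,0,-0.8,0,0,0,255],[0,0,-1.6,0,0,0,255],[0,0,-2.5,0,0,0,255],[0,0,-3.5,0,0,0,255],[0,0,-4.5,0,0,0,255],[0,0,-6,0,0,0,255],[0,0,-8,0,0,0,255],[0,0,-10,0,0,0,255],[0,0,-12,0,0,0,255],[0,0,-14,0,0,0,255],[0,0,-16,0,0,0,255],[0,0,-17,0,0,0,255]]]'
python3 - <<'E'
from h import *
t=r.capture("top");s=r.capture("side");st=r.read_state();print(st["joint_pos"].round(1),st["position"])
cv2.imwrite("pics/k4.png",np.hstack([cv2.resize(c["frame"][y:y+150,x:x+100,::-1],None,fx=4,fy=4,interpolation=cv2.INTER_CUBIC) for c,x,y in((t,190,130),(s,220,90))]))
a=-158.7; n=np.array([*(np.sin(.6)*np.array([np.cos(np.radians(a)),np.sin(np.radians(a))])),np.cos(.6)])
L=np.array([.602,-.1925,.110]); 
# lens offset along axis: glass vs ring depth
for c in(t,s):
    u,v=proj(c,L); W=[pt(c,u+i,v+j) for i in(-1,0,1) for j in(-1,0,1)]; print("glass depth rel",np.median([(w-L)@n for w in W]))
R0=Ro.from_euler("xyz",st["eef_rot"],degrees=True)
# minimal rotation taking tool z(-z) to -n, preserving, plus yaw options
for y in range(-60,200,20):
    z=-n; x=Ro.from_euler("z",y,degrees=True).apply([1,0,0]); x=x-(x@z)*z; x/=np.linalg.norm(x); R=Ro.from_matrix(np.c_[x,np.cross(z,x),z])
    print(y,*rel(L+n*(.06+.061),R))
E
```

```text
time: 9.63
position: [0.4995, 0.1941, 0.2833]
eef_rot: [179.8, -0.1, 84.4]
force: [0.9, -0.1, -1.3]
width: 0.0215
grasp_force: 57.9
[15.8 -3.7 91.4 -0.  92.  21.4] [0.49975731 0.19419749 0.2823683 ]
glass depth rel 0.0012353031261530699
glass depth rel 0.001849153447675702
-60 [-40.59   7.83   7.22] [0.135 0.774 2.45 ]
-40 [-40.59   7.83   7.22] [0.017 0.737 2.168]
-20 [-40.59   7.83   7.22] [-0.098  0.687  1.853]
0 [-40.59   7.83   7.22] [-0.212  0.621  1.493]
20 [-40.59   7.83   7.22] [-0.32   0.539  1.094]
40 [-40.59   7.83   7.22] [-0.411  0.447  0.69 ]
60 [-40.59   7.83   7.22] [-0.481  0.355  0.321]
80 [-40.59   7.83   7.22] [-0.531  0.269 -0.004]
100 [-40.59   7.83   7.22] [-0.567  0.186 -0.297]
120 [-40.59   7.83   7.22] [-0.595  0.104 -0.577]
140 [-40.59   7.83   7.22] [-0.615  0.015 -0.867]
160 [-40.59   7.83   7.22] [-0.627 -0.089 -1.186]
180 [-40.59   7.83   7.22] [-0.626 -0.214 -1.547]
```

View pics/k4.png

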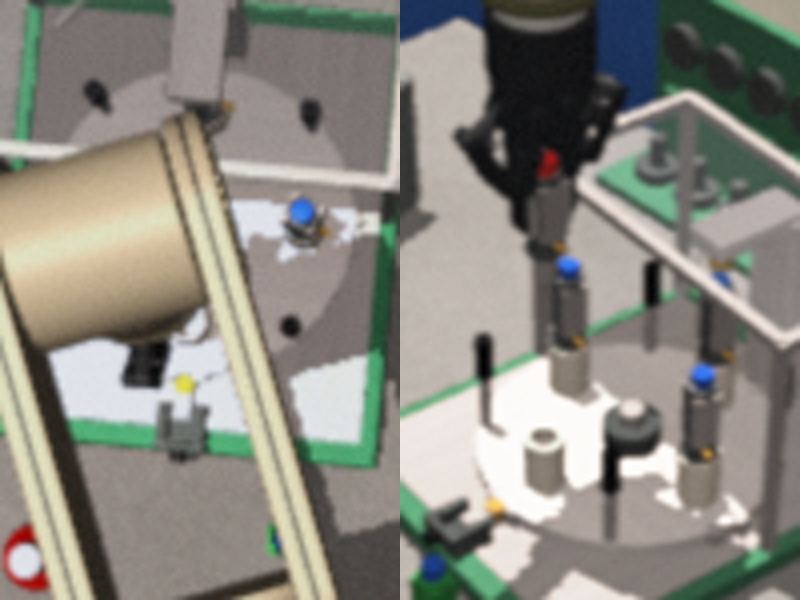

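```bash
python3 -m creep '[[[-2,0.2,-1,0,0,0,255],[-5,0.5,-2,0,0,0,255],[-9,1,-2.8,0,0,0,255],[-13,1.5,-2.8,0,0,0,255],[-17,2,-2.8,0,0,0,255],[-21,2.5,-2.8,0,0,0,255],[-25,3,-2.8,0,0,0,255],[-29,3.5,-2.8,-0.06,0.03,0,255],[-33,4,-2.8,-0.14,0.07,0,255],[-37,4.4,-2.8,-0.23,0.11,0,255],[-40,4.7,-2.8,-0.33,0.15,0,255],[-42,4.9,-2.8,-0.42,0.2,0,255]]]'
python3 - <<'E'
from h import *
s=r.read_state();print(s["joint_pos"].round(1))
a=np.radians(-158.7); n=np.array([np.sin(.6)*np.cos(a),np.sin(.6)*np.sin(a),np.cos(.6)]); L=np.array([.602,-.1925,.110])+.001*n
z=-n; x=np.array([np.cos(np.radians(80)),np.sin(np.radians(80)),0]); x-=(x@z)*z; x/=np.linalg.norm(x); R=Ro.from_matrix(np.c_[x,np.cross(z,x),z])
print("target rpy",R.as_euler("xyz",degrees=True)); print(*rel(L+n*.181,R)); print(*rel(L+n*.121,R))
E
```

```text
time: 10.73
position: [0.5054, -0.2319, 0.3066]
eef_rot: [155.3, -11.1, 86.7]
force: [0.9, 0.7, -3.3]
width: 0.0217
grasp_force: 58.5
[-45.8 -16.7 104.4  24.6  81.1 -41.5]
target rpy [148.55560071 -14.66973979  88.80246061]
[-0.68 -1.85  4.2 ] [-0.11   0.072 -0.002]
[-0.25 -1.19 10.15] [-0.11   0.072 -0.002]
```

```bash
python3 -m creep '[[[-0.2,-0.6,1,-0.05,0.03,0,255],[-0.5,-1.3,2.5,-0.09,0.06,0,255],[-0.7,-1.85,4.2,-0.11,0.07,0,255],[-0.7,-1.85,4.2,-0.11,0.07,0,255],[-0.7,-1.85,4.2,-0.11,0.07,0,255]]]'
python3 - <<'E'
from h import *
t=r.capture("top");s=r.capture("side")
f=lambda c,x,y,w,h:cv2.resize(c["frame"][y:y+h,x:x+w,::-1],None,fx=4,fy=4,interpolation=cv2.INTER_CUBIC)
cv2.imwrite("pics/k5.png",np.hstack([f(t,310,140,100,150),f(s,320,150,100,150)]))
a=np.radians(-158.7); n=np.array([np.sin(.6)*np.cos(a),np.sin(.6)*np.sin(a),np.cos(.6)]); L=np.array([.602,-.1925,.110])+.001*n
st=r.read_state();R=Ro.from_euler("xyz",st["eef_rot"],degrees=True);tz=R.as_matrix()[:,2]; tip=st["position"]+.061*tz
print("tip (assumed) err",tip-(L+.12*n),"ang",np.arccos(-tz@n))
for c in(t,s): print(np.round([proj(c,tip),proj(c,L),proj(c,L+.06*n)],1).tolist())
print(rel(L+n*.121,R))
E
```

```text
time: 11.15
position: [0.5055, -0.2263, 0.2583]
eef_rot: [149.1, -14.9, 88.6]
force: [0.7, -0.3, -1.1]
width: 0.0217
grasp_force: 58.5
tip (assumed) err [0.00055088 0.00288827 0.00137677] ang 0.0058140852819273
[[373.7, 191.8], [359.6, 175.2], [366.8, 183.3]]
[[372.5, 232.3], [375.8, 243.9], [374.5, 238.8]]
(array([-0.32, -0.07,  6.03]), array([0., 0., 0.]))
```

View pics/k5.png

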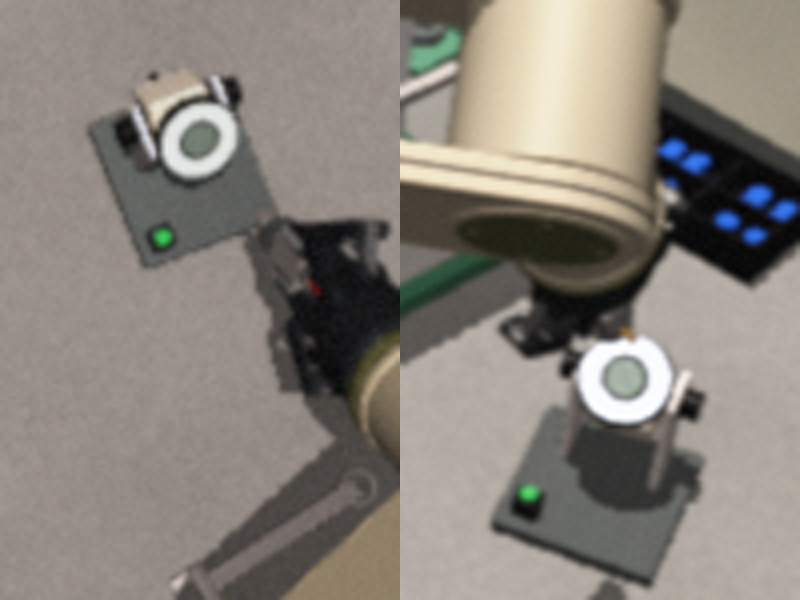

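The tool points at the lens: cap, collar and nozzle at top crop (315,290), (290,250) and about (260,222) line up with the lens at (198,138). Moving in along the axis.

```bash
python3 -m creep '[[[0,0,1,0,0,0,255],[-0.1,0,2.2,0,0,0,255],[-0.2,0,3.5,0,0,0,255],[-0.3,0,4.6,0,0,0,255],[-0.3,0,5.4,0,0,0,255],[-0.3,-0.05,6,0,0,0,255],[-0.3,-0.05,6,0,0,0,255],[-0.3,-0.05,6,0,0,0,255],[-0.3,-0.05,6,0,0,0,255]]]'
python3 - <<'E'
from h import *
t=r.capture("top");s=r.capture("side")
a=np.radians(-158.7); n=np.array([np.sin(.6)*np.cos(a),np.sin(.6)*np.sin(a),np.cos(.6)]); L=np.array([.602,-.1925,.110])+.001*n
st=r.read_state();R=Ro.from_euler("xyz",st["eef_rot"],degrees=True);M=R.as_matrix();tz=M[:,2]; tip=st["position"]+.061*tz
print("tip err mm",(1e3*(tip-(L+.06*n))).round(1),"ang",np.arccos(-tz@n),rel(L+n*.121,R))
def f(c,x,y,w,h,k=8): return cv2.resize(np.clip(c["frame"][y:y+h,x:x+w,::-1].astype(float)*1.5,0,255).astype(np.uint8),None,fx=k,fy=k,interpolation=cv2.INTER_CUBIC)
cv2.imwrite("pics/k6.png",np.hstack([f(t,345,160,50,70),f(s,350,195,50,70)]))
pts={"tip":tip,"nut":tip-.016*tz,"collar":tip-.045*tz,"cap":tip-.12*tz,"nip":tip-.053*tz-.016*M[:,0]}
for k,v in pts.items(): print(k,[np.round((np.array(proj(c,v))-o)*8,0).tolist() for c,o in((t,(345,160)),(s,(350,195)))])
H,S,V=cv2.split(cv2.cvtColor(t["frame"],cv2.COLOR_RGB2HSV)); m=((H<8)|(H>172))&(S>110)&(V>50); v,u=np.nonzero(m[160:230,345:400]); print("red px",len(u),u.mean()*8,v.mean()*8)
E
```

```text
time: 12.0
position: [0.5377, -0.2176, 0.2108]
eef_rot: [148.9, -14.6, 88.7]
force: [-0.3, -0.1, -2.5]
width: 0.0215
grasp_force: 58.7
tip err mm [-0.4 -0.4  0.1] ang 0.004785884785261965 (array([ 0.03, -0.01,  0.04]), array([0., 0., 0.]))
tip [[176.0, 187.0], [196.0, 352.0]]
nut [[192.0, 205.0], [194.0, 340.0]]
collar [[222.0, 238.0], [189.0, 319.0]]
cap [[305.0, 330.0], [174.0, 259.0]]
nip [[271.0, 250.0], [222.0, 347.0]]
red px 5 286.4 329.6
```

View pics/k6.png

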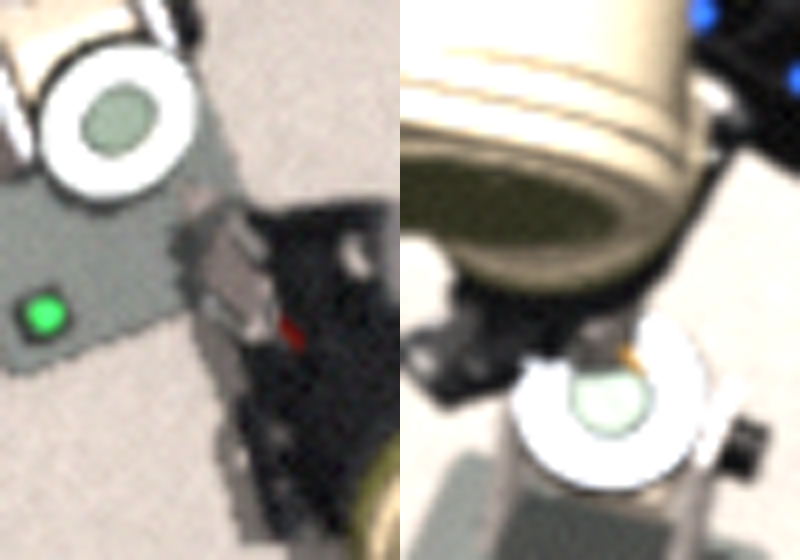

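The nozzle tip shows at top crop about (186,190) against a predicted (176,187), and the nipple in the side view at (228,355) against (222,347). Both agree within about 3 mm. The injector is clear of the camera, so I'll let it settle and hand in.

```bash
python3 -m creep '[[[0,0,0,0,0,0,255],[0,0,0,0,0,0,255],[0,0,0,0,0,0,255],[0,0,0,0,0,0,255]]]'
python3 -c "
from cell import r
print(r.close_job())"
```

```text
time: 12.43
position: [0.5375, -0.2176, 0.2104]
eef_rot: [148.9, -14.7, 88.7]
force: [0.8, -0.0, -3.3]
width: 0.0214
grasp_force: 58.7
the job is handed in; nothing more can be done
None
```

The job is handed in at 12.4 s, with no verdict returned: the carousel is one detent clockwise, and the red-capped injector is held nozzle to the lens with its tip about 60 mm from the glass (my estimate, good to about 3 mm).

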